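Seat a grinding jar in the V jaw of a bench mill

ROBOT

A 6-joint arm with a two-finger parallel gripper is mounted at the origin on the work surface. World frame = base frame: x ahead of the robot, y to its left, z up, the work surface at z = 0. Lengths are in m, angles in rad, forces in N, time in s.
With the tool pointing down it reaches from about 0.275 to 0.75 m from the base axis. Payload 10.2 kg.
Tool frame: the origin (TCP) lies between the finger pads; the fingertips stand ctrl.tips_ahead ahead of it and the grasp point (between the pads) lies 11 mm behind it (ctrl.tips_ahead is the distance from the TCP to the fingertips, in m); z points along the fingers, y is the direction in which the jaws open and shut (so a half turn about z gives the same grasp; the last joint's range is limited). The gripper opens to 88 mm and grips with 3 to 60 N. Pads are 18 mm wide; open, the fingers measure 123 mm over their backs; the gripper's body (75 mm by 187 mm) begins 45 mm behind the grasp point.
Start: joints at [-1.512, 0.313, 1.498, -0, 1.331, -0.223], TCP at [0.146, -0.504, 0.247] pointing down, gripper open.
Joint ranges: [-2.94, 2.94], [-0.97, 2.17], [0.19, 2.56], [-1.23, 4.37], [0.02, 3.11], [-2.88, 2.88]. Speed limits (rad/s): [2.39, 2.39, 3.01, 3.14, 3.14, 3.14].

INTERFACE

Orientations are given as a unit quaternion [x, y, z, w].
In Python, from plant import ctrl gives the robot as it stands.
- The arm moves only by the tool jog_arm, never from a script. Its argument "increments" is a list of rows, each an object with "jaw": the closure in counts, from 0 (fully open) to 255 (shut); "dp": the shift along the tool's x, y, z in cm, a list of three; "roll": the turn about the tool's z in rad. A call has 1 to 8 rows; each row is the pose to reach, as a shift and turn from the pose measured when the call began, along the tool's axes at that moment; what a row does not reach only later rows make up. A row lasts 1/12 s, in which the tool goes at most 41.7 mm and 7.16 degrees, less where a joint would pass 70% of its speed; a pose out of reach is approached as far as the arm can. A call with a gripper value outside its range is refused whole. The fingers move at their own pace and stop on an object; the grip force is fixed at half the most. Time passes only in rows, so rows that repeat a pose let the fingers close. It gives the time, the measured TCP pose, the force and the opening at its end, in the units of the state.
- ctrl.sense(): the state, without advancing time (a new reading comes with each control period).
- ctrl.get_image(name): name is "scene" or "side" or "wrist"; returns a dict with "img" (384x512x3 uint8, blue, green, red), "depth" (384x512 float32, m along the optical axis (not along the pixel's ray), 0 where there is no reading), "intrinsics" (3x3 intrinsics, pixels), "pose" (4x4, takes a point from camera to world coordinates). Camera axes: x right, y up, looking along -z (the intrinsics and any distortion apply to the point x, -y, -z); pixel columns grow to the right and rows downward; lengths in m; the calibration is good to about 2 mm. A picture is of the moment at which its call begins.
- ctrl.finish_job(): hands the job in, once; it reports no verdict.
The state is a dict: "t": time; "joint_positions": joint angles; "qd": joint speeds; "joint_torque": joint torques, N m; "tool_pos": TCP position; "tcp_rot": TCP orientation; "force": force on the tool from outside, world axes, zero at the start; "ft_torque": the same for the moment, N m; "grip_width": finger opening in m.
Only numpy, scipy, OpenCV 4.12 (cv2) and the standard library are available. Lean on these libraries where they do the work, as an engineer would, in place of code of your own. Each camera call takes 0.05 s, during which the arm holds its last target.

TASK

Stand the larger steel grinding jar upright on the free front part of the mill's deck and let go of it, then push it along the deck, through the two sprung rollers, until it sits fully home and centred in the V jaw. Press it home with a firm, steady push of about 15 N so that it bears on both faces, never ramming it with more than about 25 N, then back away and leave it held there by the rollers. Do not tip the jar over, and leave the small steel jar, the vial, the red-capped tube and the rubber ring where they are.

Things in the scene. Friction and masses are not known exactly. Their poses are not given: they have to be found in the camera images.
- jar_mid (a point): Larger of the two steel grinding jars: upright cylinder, body 46 mm across and 46 tall, knurled lid 42 across and 16 tall on it, 62 mm tall in all, 0.3 to 0.6 kg, upright on the bench. The point is on its axis half-way up (31 mm); z up. Pushed by a stiff finger it may hang on one V face: a sideways force is felt, so let the finger give way sideways about 1 mm (or wiggle it) until that is gone.
- mill: Low bench mill, ivory case 340 x 210 mm, 63 mm high, fixed on the bench. Origin at bench level, z up; its x axis runs lengthwise along the deck, the way the jar is pushed home. Flat aluminium deck on top: upper side 85 mm above the origin, x -130 to +120, y -75 to +75 mm. Behind it, from x = +145, a control box 123 mm high. The way along y = 0 to the jaw is free.
- deck_front (a point): Point on the deck's upper side in the middle of its free front part (mill frame x = -60, y = 0 mm), axes as the mill's. The jar is first stood here: free from x = -110 to -25 mm of the mill frame.
- jaw_zone (a point): Point on the deck's upper side at mill x = +20, y = 0, axes as the mill's. V jaw behind it: aluminium, 36 mm high, open to -x, two upright faces in a 90 degree V about y = 0. The jaw can be set lengthwise; the last user locked it anywhere within 24 mm and where is not measured: a seated jar's axis is at y = 0 and between this point and 24 mm beyond it (+x). Locked, it does not yield.
- rollers_zone (a point): Point on deck at mill x = +10, y = 0: middle between the two sprung rollers if the jaw is set fully forward (they move with it, up to +24 mm). Upright, 12 mm diameter, 34 mm clear apart, arms 45 mm high; a seated jar's rear is clear of them. The jar meets them 28 mm before home; they resist up to about 12 N (drag included), then less and less, and from 11 mm before home draw it in; at the V faces the force climbs steeply again.
- small_jar: Bystander: a smaller steel jar of the same form, 32 mm in diameter, 44 mm tall, upright on the bench; the origin is at the centre of its underside. It may stand where the larger jar is expected.
- bead_tube: Bystander: plastic tube with a red screw cap lying on the bench, 120 mm long along its x, 33 mm high; origin under its middle.
- vial: Bystander: small amber vial with white cap, 23 mm in diameter, 43 mm tall; origin at the centre of its underside.
- gasket: Bystander: flat black rubber ring, 40 mm in diameter, 4 mm thick; origin at the centre of its underside.

How it is judged:
On the way, in this order (a step that is already met when the one before it is completed fails the run):
1. the larger jar stands upright on the free front part of the deck, let go (z of jar_mid in the frame of mill between 0.112 and 0.12 m and x of jar_mid in the frame of mill between -0.12 and -0.005 m and y of jar_mid in the frame of mill between -0.05 and 0.05 m and angle between jar_mid's own z axis and vertical below 0.06 rad and contact force between the fingers and jar below 0.1 N), for 0.2 s.
2. the jar is pressed firmly against both faces of the V jaw (more than 3 N on each) (z of jar_mid in the frame of mill between 0.112 and 0.12 m and angle between jar_mid's own z axis and vertical below 0.06 rad and contact force between jar and jaw_c0 above 3 N and contact force between jar and jaw_c1 above 3 N), for 0.2 s.
At the end, for the whole second after the job is handed in: The larger jar stands upright (within 0.06 rad) on the deck, at rest, its axis within 2 mm of the V's middle plane, bearing on both faces of the V jaw (more than 0.5 N on each) with only the sprung rollers holding it there (z of jar_mid in the frame of mill between 0.112 and 0.12 m and y of jar_mid in the frame of mill between -0.002 and 0.002 m and x of jar_mid in the frame of mill between 0.015 and 0.049 m and angle between jar_mid's own z axis and vertical below 0.06 rad and linear speed of jar below 0.01 m/s and contact force between jar and jaw_c0 above 0.5 N and contact force between jar and jaw_c1 above 0.5 N); the robot touches nothing.
It fails at once if the jar is rammed: more than 30 N on either face of the V jaw (contact force between jar and jaw_c0 above 30 N or contact force between jar and jaw_c1 above 30 N).
It fails at once if the jar is tipped over (angle between jar_mid's own z axis and vertical above 0.5 rad).
It fails at once if another thing on the bench is moved by more than 20 mm (distance of any of small_jar, bead_tube, vial, gasket from where it was at the start of the episode above 0.02 m).
It also fails if it takes over 72 s, if anything falls off the work surface, if the arm or the gripper's body presses on something with over 40 N, if the wrist force passes 120 N, or if a joint passes its speed limit or range.

## Working session

There is one attempt and no reset: what is moved stays moved. The work goes in short steps, Python scripts to look and compute and a tool call to move; the robot and the scene stay as the last step left them, time stands still between calls to the robot, and variables do not carry over. Pictures are saved under pics/ and viewed, and the job is handed in when it is done.

Besides the shell and the picture viewer there is one more tool, called as name(argument=value, ...), one argument or row to a line, values as JSON. jog_arm: Moves the arm, as the interface text tells. Its arguments: {"type":"object","properties":{"increments":{"type":"array"}},"required":["increments"]}

```bash
ls; mkdir -p pics; python3 - <<'E'
from plant import ctrl
import cv2,numpy as np
print(ctrl.tips_ahead); s=ctrl.sense(); print(s)
for n in ("scene","side","wrist"):
    d=ctrl.get_image(n); cv2.imwrite(f"pics/{n}0.png",d["img"]); np.savez(f"pics/{n}0.npz",**d); print(n,d["intrinsics"].tolist(),np.round(d["pose"],4).tolist(), [k for k in d])
E
```

```text
pics
0.008
{'t': 0.0, 'joint_positions': array([-1.51239291e+00,  3.13442684e-01,  1.49842945e+00,  2.37446516e-05,
        1.33097839e+00, -2.23399042e-01]), 'qd': array([ 0.00062646, -0.00127126, -0.00036219,  0.00028938,  0.00020196,
       -0.00223582]), 'joint_torque': array([ 1.40412332e-03, -4.02211690e+01, -2.52259219e+01,  6.95655285e-02,
        3.53516999e-02, -9.12389805e-05]), 'tool_pos': array([ 0.14597647, -0.50405924,  0.24616767]), 'tcp_rot': array([ 9.90090035e-01,  1.40432643e-01,  6.33184460e-05, -6.25845273e-04]), 'force': array([ 0.19487842, -0.59162675,  0.52260322]), 'ft_torque': array([-0.00256096, -0.01787636, -0.02636608]), 'grip_width': 0.08818203093781365}
scene [[373.93205333152235, 0.0, 253.36668533927633], [0.0, 373.93205333152235, 192.1935067595827], [0.0, 0.0, 1.0]] [[0.8297, -0.348, 0.4365, 0.9635], [0.5582, 0.5292, -0.6391, -0.718], [-0.0086, 0.7739, 0.6333, 0.686], [0.0, 0.0, 0.0, 1.0]] ['img', 'depth', 'intrinsics', 'pose']
side [[351.27276574356966, 0.0, 256.0836398775248], [0.0, 351.27276574356966, 197.32244084033314], [0.0, 0.0, 1.0]] [[-0.9763, 0.1143, -0.1839, 0.3932], [-0.2164, -0.5503, 0.8064, 0.5357], [-0.009, 0.8271, 0.562, 0.535], [0.0, 0.0, 0.0, 1.0]] ['img', 'depth', 'intrinsics', 'pose']
wrist [[340.1284318303315, 0.0, 264.0044916503649], [0.0, 340.1284318303315, 193.33678964482897], [0.0, 0.0, 1.0]] [[0.278, 0.9257, 0.2563, 0.2112], [-0.9606, 0.268, 0.0738, -0.4849], [-0.0004, -0.2667, 0.9638, 0.3845], [0.0, 0.0, 0.0, 1.0]] ['img', 'depth', 'intrinsics', 'pose']
```

View pics/scene0.png

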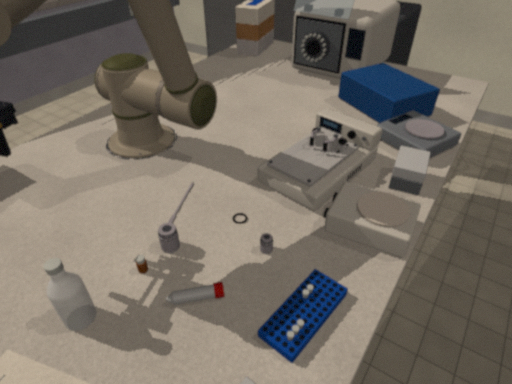

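View pics/side0.png

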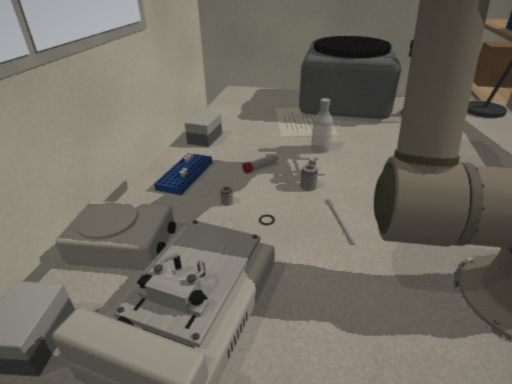

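View pics/wrist0.png

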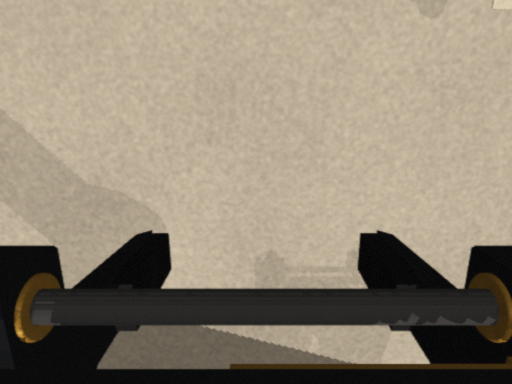

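The scene view shows the larger jar at (169,237), the small jar at (267,243), the vial at (142,264), the tube at (195,294), the ring at (240,218) and the mill deck around (310,170). The side view shows the larger jar at (309,178), the small jar at (227,196) and the deck around (200,270). The wrist view shows only the bench.

```bash
cat > h.py <<'E'
import numpy as np,cv2
def load(f):
    d=np.load(f); return {k:d[k] for k in d}
def cloud(d):
    K,P,z=d["intrinsics"],d["pose"],d["depth"]
    v,u=np.indices(z.shape)
    c=np.stack([(u-K[0,2])/K[0,0]*z,-(v-K[1,2])/K[1,1]*z,-z],-1)
    return c@P[:3,:3].T+P[:3,3]
def onplane(d,u,v,h):
    K,P=d["intrinsics"],d["pose"]
    r=P[:3,:3]@np.array([(u-K[0,2])/K[0,0],-(v-K[1,2])/K[1,1],-1.]); o=P[:3,3]
    return o+r*(h-o[2])/r[2]
def proj(d,p):
    K,P=d["intrinsics"],d["pose"]
    c=P[:3,:3].T@(np.asarray(p)-P[:3,3]); return K[0,2]+K[0,0]*c[0]/-c[2],K[1,2]-K[1,1]*c[1]/-c[2]
E
python3 - <<'E'
from h import *
for n,(x0,y0,w,h) in {"scene":(245,105,145,105),"side":(50,215,235,165)}.items():
    d=load(f"pics/{n}0.npz"); c=cloud(d)
    im=cv2.resize(d["img"][y0:y0+h,x0:x0+w],None,fx=4 if n=="scene" else 3,fy=4 if n=="scene" else 3,interpolation=cv2.INTER_CUBIC); cv2.imwrite(f"pics/{n}mill.png",im)
    m=(np.abs(c[...,2]-.085)<.004)&(d["depth"]>0)
    m[:y0]=0;m[y0+h:]=0;m[:,:x0]=0;m[:,x0+w:]=0
    m=cv2.morphologyEx(m.astype(np.uint8),cv2.MORPH_CLOSE,np.ones((3,3)))
    k,l,s,_=cv2.connectedComponentsWithStats(m); i=1+np.argmax(s[1:,4]); sel=(l==i)
    pts=c[sel]; print(n,len(pts),pts[:,2].mean()); r=cv2.minAreaRect((pts[:,:2]*1000).astype(np.float32)); print(r, cv2.boxPoints(r).tolist())
for n,ps in {"scene":{"big":(169,237),"small":(267,243),"vial":(142,264)},"side":{"big":(309,178),"small":(227,196)}}.items():
    d=load(f"pics/{n}0.npz"); c=cloud(d)
    for k,(u,v) in ps.items():
        b=c[v-22:v+23,u-16:u+17].reshape(-1,3); 
        t=b[b[:,2]>.02]; zt=np.percentile(t[:,2],95); top=t[t[:,2]>zt-.004]
        print(n,k,zt,len(top),top[:,:2].min(0),top[:,:2].max(0),cv2.minEnclosingCircle((top[:,:2]).astype(np.float32)))
E
```

```text
scene 2069 0.08740013607949401
((707.71630859375, -254.0965576171875), (235.97532653808594, 1032.89208984375), 16.001052856445312) [[451.9389343261719, 209.81674194335938], [736.6608276367188, -783.0576171875], [963.49365234375, -718.0098876953125], [678.7717895507812, 274.864501953125]]
side 7086 0.08804342218228739
((564.0394897460938, 279.0155334472656), (226.4476776123047, 573.6881103515625), 12.102458953857422) [[393.1922607421875, 535.7456665039062], [513.4720458984375, -25.191755294799805], [734.88671875, 22.285400390625], [614.60693359375, 583.2228393554688]]
scene big 0.06420097625444027 187 [ 0.41814989 -0.71800981] [ 0.96349357 -0.29383717] ((0.6917809247970581, -0.509432315826416), 0.3426381051540375)
scene small 0.046337962780347186 84 [ 0.62743084 -0.71800981] [ 0.96349357 -0.17816218] ((0.7980142831802368, -0.44993799924850464), 0.3151331841945648)
scene vial 0.6859744090727372 10 [ 0.96349357 -0.71800981] [ 0.96349357 -0.71800981] ((0.9634935855865479, -0.7180098295211792), 9.999999747378752e-05)
side big 0.06388996948559406 107 [ 0.39319222 -0.33519205] [0.45475352 0.53574567] ((0.4164983928203583, 0.10027681291103363), 0.4361920654773712)
side small 0.0466948988930489 62 [ 0.39319222 -0.20502908] [0.65057514 0.53574567] ((0.5189370512962341, 0.1662907749414444), 0.39036744832992554)
```

View pics/scenemill.png

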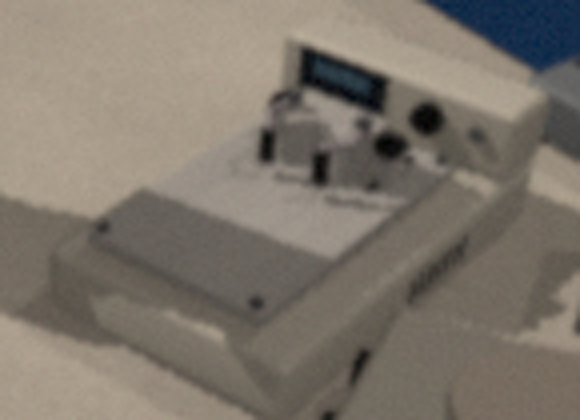

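View pics/sidemill.png

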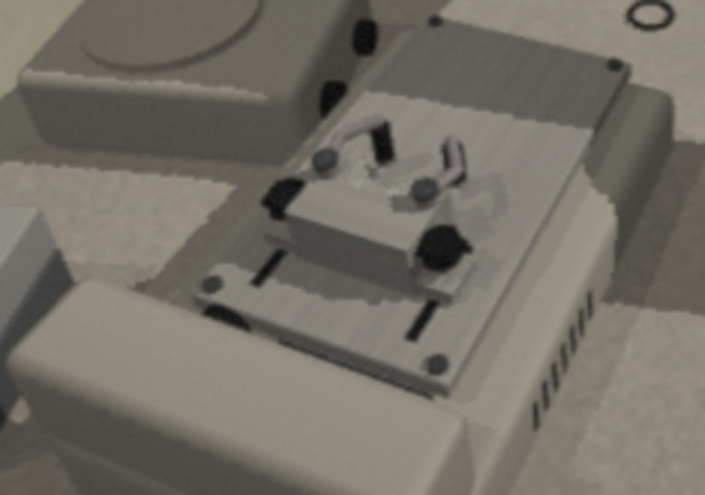

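The mill crops show the deck with four dark screws at its corners. The V jaw with its two black rollers opens towards the free front (shaded) end, and the push direction is roughly world +y.

```bash
python3 - <<'E'
from h import *
bb={"scene":(245,105,145,105),"side":(50,215,235,165)}
for n,(x0,y0,w,h) in bb.items():
    d=load(f"pics/{n}0.npz"); c=cloud(d)
    m=(np.abs(c[...,2]-.086)<.005)&(d["depth"]>0)
    m[:y0]=0;m[y0+h:]=0;m[:,:x0]=0;m[:,x0+w:]=0
    m=m.astype(np.uint8)
    k,l,s,_=cv2.connectedComponentsWithStats(m,connectivity=4); i=1+np.argmax(s[1:,4]); sel=(l==i)
    pts=c[sel]; print(n,len(pts),pts[:,2].mean()); r=cv2.minAreaRect((pts[:,:2]*1000).astype(np.float32)); print(r, np.round(cv2.boxPoints(r)).tolist())
    im=d["img"].copy(); im[sel]=(0,0,255); cv2.imwrite(f"pics/{n}sel.png",cv2.resize(im[y0:y0+h,x0:x0+w],None,fx=3,fy=3))
# screws: scene zoom 4 off(245,105), side zoom 3 off(50,215)
S=load("pics/scene0.npz");D=load("pics/side0.npz")
for n,d,z,o,ps in (("scene",S,4,(245,105),[(103,226),(257,301)]),("side",D,3,(50,215),[(435,20),(615,64),(212,284),(437,363)])):
    for u,v in ps: print(n,np.round(onplane(d,o[0]+u/z,o[1]+v/z,.086),4))
for n,ps in {"scene":{"big":(169,237),"small":(267,243),"vial":(142,264)},"side":{"big":(309,178),"small":(227,196)}}.items():
    d=load(f"pics/{n}0.npz"); c=cloud(d)
    for k,(u,v) in ps.items():
        sl=np.s_[v-20:v+20,u-12:u+13]
        b=c[sl][d["depth"][sl]>0]
        t=b[(b[:,2]>.02)&(b[:,2]<.08)]; zt=np.percentile(t[:,2],95); top=t[t[:,2]>zt-.004]
        print(n,k,zt,len(top),top[:,:2].min(0),top[:,:2].max(0),cv2.minEnclosingCircle((top[:,:2]).astype(np.float32)),"all",cv2.minEnclosingCircle((t[:,:2]).astype(np.float32)))
E
```

```text
scene 2070 0.08509805994130876
((597.4400024414062, 129.45782470703125), (250.38893127441406, 152.2869873046875), 81.85933685302734) [[504.0, 16.0], [655.0, -5.0], [691.0, 243.0], [540.0, 264.0]]
side 7067 0.08614752849254204
((595.1127319335938, 132.40670776367188), (251.5604705810547, 150.85240173339844), 81.53083038330078) [[502.0, 19.0], [651.0, -3.0], [688.0, 246.0], [539.0, 268.0]]
scene [0.5147 0.0275 0.086 ]
scene [0.6451 0.0094 0.086 ]
side [0.6445 0.0047 0.086 ]
side [0.5128 0.0244 0.086 ]
side [0.6789 0.2373 0.086 ]
side [0.5484 0.2563 0.086 ]
scene big 0.06364920474357702 183 [ 0.41814989 -0.33546209] [ 0.45938091 -0.29383717] ((0.4378727972507477, -0.31373658776283264), 0.022076018154621124) all ((0.43944472074508667, -0.31440049409866333), 0.023741839453577995)
scene small 0.04546062984427922 84 [ 0.62743084 -0.20607418] [ 0.65332197 -0.17816218] ((0.639805018901825, -0.1923452615737915), 0.014385446906089783) all ((0.6404352188110352, -0.1937611997127533), 0.015736253932118416)
scene vial 0.04468612335693396 52 [ 0.4274901  -0.41268202] [ 0.44723289 -0.39298409] ((0.43792110681533813, -0.4028492867946625), 0.010610133409500122) all ((0.43823519349098206, -0.40379732847213745), 0.01160843763500452)
side big 0.06356705988286636 99 [ 0.4159048  -0.33519205] [ 0.45475352 -0.29043384] ((0.4348136782646179, -0.3130798935890198), 0.02276846207678318) all ((0.43851804733276367, -0.3469621241092682), 0.05930948629975319)
side small 0.045985614817145706 60 [ 0.62335828 -0.20502908] [ 0.65057514 -0.17569859] ((0.6373584270477295, -0.18973678350448608), 0.015394829213619232) all ((0.6366533637046814, -0.18930920958518982), 0.016113072633743286)
```

```bash
python3 - <<'E'
from h import *
d=load("pics/scene0.npz"); 
for u,v in [(193,184),(180,208),(172,222),(166,228)]: print("rod",onplane(d,u,v,.005), cloud(d)[v,u])
c=cloud(d)
for u,v in [(54,268),(60,290),(78,318)]: print("bottle",c[v,u])
d=load("pics/side0.npz")
for u,v in [(328,201),(340,222),(351,241)]: print("rod",onplane(d,u,v,.005))
for n in("scene",): 
    d=load(f"pics/{n}0.npz"); cv2.imwrite("pics/zj.png",cv2.resize(d["img"][175:280,120:250],None,fx=5,fy=5,interpolation=cv2.INTER_CUBIC))
E
```

```text
rod [ 0.32335315 -0.09725047  0.005     ] [ 0.31955123 -0.09356366  0.00095556]
rod [ 0.36425412 -0.19809218  0.005     ] [ 3.59722896e-01 -1.94160756e-01 -1.49276370e-04]
rod [ 0.38450587 -0.25088684  0.005     ] [ 0.38444556 -0.25083818  0.00492907]
rod [ 0.38712322 -0.27586217  0.005     ] [ 0.43676839 -0.31394618  0.06365514]
bottle [ 0.43417142 -0.56464061  0.17153173]
bottle [ 0.43711398 -0.5739124   0.12103841]
bottle [ 0.96349357 -0.71800981  0.68597441]
rod [ 0.3773164  -0.24646598  0.005     ]
rod [ 0.3443593  -0.16219707  0.005     ]
rod [ 0.31846104 -0.09684879  0.005     ]
```

View pics/zj.png

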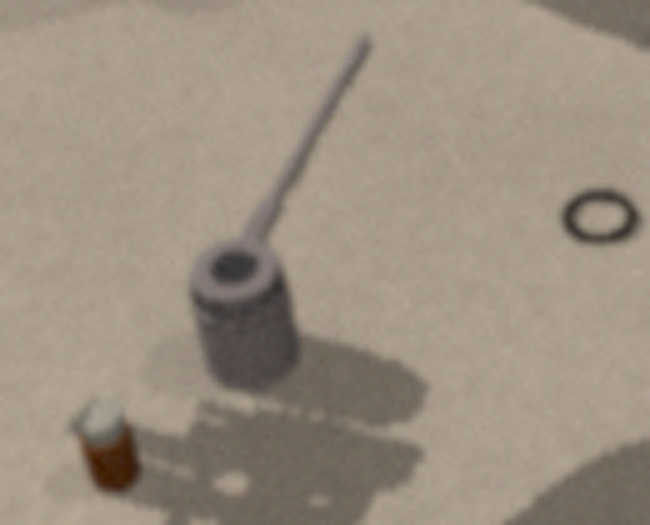

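The zoom shows the larger jar's lid at about (167,228) full-frame, with a rod lying behind it that ends about 30 mm from where the left finger will be. I'll grip across the mill's y axis, so no further turn is needed before the push.

jog_arm(
  increments=[
    {"jaw": 0,"dp": [4,-1.3,1],"roll": -0.12},
    {"jaw": 0,"dp": [8,-2.5,2],"roll": -0.24},
    {"jaw": 0,"dp": [12,-3.7,3],"roll": -0.36},
    {"jaw": 0,"dp": [16,-5,4],"roll": -0.48},
    {"jaw": 0,"dp": [20,-6.2,5],"roll": -0.6},
    {"jaw": 0,"dp": [24,-7.4,6],"roll": -0.72},
    {"jaw": 0,"dp": [28,-8.7,7.5],"roll": -0.84},
    {"jaw": 0,"dp": [32,-9.9,9],"roll": -0.96},
  ],
)

```text
t: 0.82
tool_pos: [0.4162, -0.3257, 0.1607]
tcp_rot: [0.812, 0.584, 0.0, -0.0]
force: [0.4, -0.2, -0.8]
grip_width: 0.0882
```

```bash
cat >> h.py <<'E'
from scipy.spatial.transform import Rotation as R
TH=np.radians(81.67); EX=np.array([np.cos(TH),np.sin(TH)]); EY=np.array([-EX[1],EX[0]]); O=np.array([.597,.1358])
def tomill(p): q=np.asarray(p)[:2]-O; return np.array([q@EX,q@EY])
def frommill(x,y): return O+x*EX+y*EY
def plan(s,tgt,yaw=None):
    M=R.from_quat(s["tcp_rot"]).as_matrix(); y=np.arctan2(M[1,0],M[0,0])
    print("t",round(s["t"],2),"p",np.round(s["tool_pos"],4),"yaw",round(y,4),"F",np.round(s["force"],2),"w",round(s["grip_width"],4),"mill",np.round(tomill(s["tool_pos"])*1000,1),"Fmill",np.round([s["force"][:2]@EX,s["force"][:2]@EY],2))
    if tgt is not None: print("dp cm",np.round(M.T@(np.asarray(tgt)-s["tool_pos"])*100,2),"roll",round(-((TH if yaw is None else yaw)-y),4),"tilt",np.degrees(np.arccos(-M[2,2])))
E
python3 - <<'E'
from h import *
from plant import ctrl
plan(ctrl.sense(),[.4365,-.3134,.12])
E
```

```text
t 0.82 p [ 0.4162 -0.3257  0.1607] yaw 1.2478 F [ 0.41 -0.25 -0.77] w 0.0882 mill [-482.8  112. ] Fmill [-0.19 -0.45]
dp cm [1.81 1.54 4.08] roll -0.1776 tilt 0.036117466346732734
```

jog_arm(
  increments=[
    {"jaw": 0,"dp": [1.8,1.5,2],"roll": -0.12},
    {"jaw": 0,"dp": [1.8,1.5,4],"roll": -0.178},
    {"jaw": 0,"dp": [1.8,1.5,5.5],"roll": -0.178},
    {"jaw": 0,"dp": [1.8,1.5,8],"roll": -0.178},
    {"jaw": 0,"dp": [1.8,1.5,10.5],"roll": -0.178},
    {"jaw": 0,"dp": [1.8,1.5,13],"roll": -0.178},
    {"jaw": 0,"dp": [1.8,1.5,14.2],"roll": -0.178},
    {"jaw": 0,"dp": [1.8,1.5,14.2],"roll": -0.178},
  ],
)

```text
t: 1.48
tool_pos: [0.435, -0.3121, 0.0161]
tcp_rot: [0.756, 0.654, 0.0, -0.003]
force: [0.2, 0.9, 0.3]
grip_width: 0.0882
```

```bash
python3 - <<'E'
from h import *
from plant import ctrl
plan(ctrl.sense(),[.4365,-.3134,.018])
d=ctrl.get_image("wrist"); cv2.imwrite("pics/w1.png",d["img"])
d=ctrl.get_image("scene"); cv2.imwrite("pics/s1.png",cv2.resize(d["img"][155:285,100:270],None,fx=4,fy=4))
E
```

```text
t 1.48 p [ 0.435  -0.3121  0.0161] yaw 1.4258 F [0.16 0.92 0.28] w 0.0882 mill [-466.7   95.4] Fmill [ 0.93 -0.02]
dp cm [-0.11  0.16 -0.19] roll 0.0004 tilt 0.32363893714346925
```

View pics/w1.png

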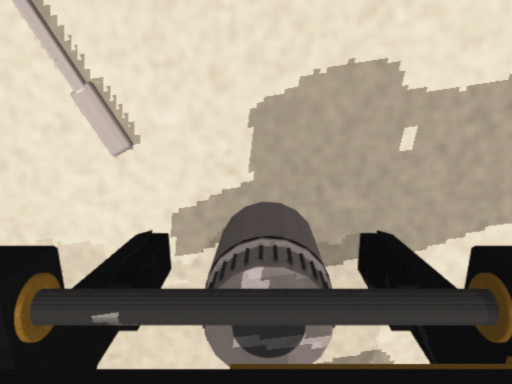

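View pics/s1.png

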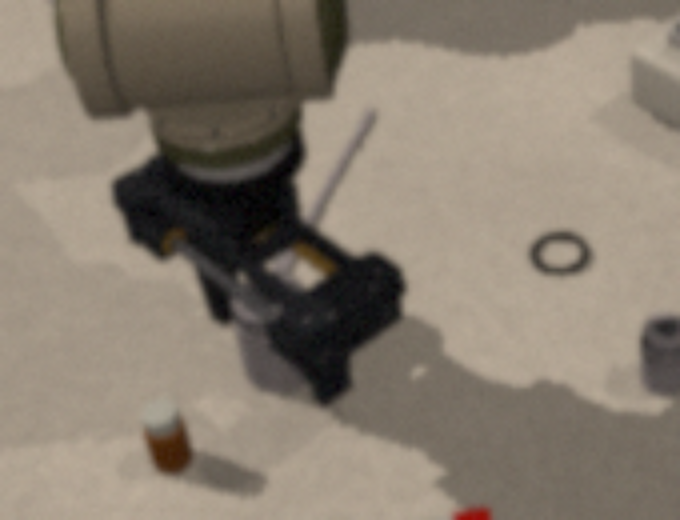

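The wrist picture shows the jar between the fingers, centred at column 267 against a finger mid of 264, and clear of the rod. Closing.

jog_arm(
  increments=[
    {"jaw": 0,"dp": [-0.1,0.15,-0.15],"roll": 0},
    {"jaw": 150,"dp": [-0.1,0.15,-0.15],"roll": 0},
    {"jaw": 255,"dp": [-0.1,0.15,-0.15],"roll": 0},
    {"jaw": 255,"dp": [-0.1,0.15,-0.15],"roll": 0},
    {"jaw": 255,"dp": [-0.1,0.15,-0.15],"roll": 0},
    {"jaw": 255,"dp": [-0.1,0.15,-0.15],"roll": 0},
    {"jaw": 255,"dp": [-0.1,0.15,-0.15],"roll": 0},
    {"jaw": 255,"dp": [-0.1,0.15,-0.15],"roll": 0},
  ],
)

```text
t: 2.25
tool_pos: [0.4374, -0.3145, 0.0205]
tcp_rot: [0.756, 0.654, 0.0, -0.001]
force: [-1.3, 0.5, 1.3]
grip_width: 0.0456
```

```bash
python3 - <<'E'
from h import *
from plant import ctrl
plan(ctrl.sense(),[.4365,-.3134,.2])
E
```

```text
t 2.25 p [ 0.4374 -0.3145  0.0205] yaw 1.426 F [-1.27  0.45  1.25] w 0.0456 mill [-468.7   92.7] Fmill [0.26 1.32]
dp cm [  0.11  -0.11 -17.95] roll 0.0006 tilt 0.06584259588322548
```

jog_arm(
  increments=[
    {"jaw": 255,"dp": [0,0,-1],"roll": 0},
    {"jaw": 255,"dp": [0,0,-3.5],"roll": 0},
    {"jaw": 255,"dp": [0,0,-7],"roll": 0},
    {"jaw": 255,"dp": [0,0,-11],"roll": 0},
    {"jaw": 255,"dp": [0,0,-15],"roll": 0},
    {"jaw": 255,"dp": [2,0,-18],"roll": 0},
    {"jaw": 255,"dp": [5,0,-18.5],"roll": 0},
    {"jaw": 255,"dp": [8,0,-18.5],"roll": 0},
  ],
)

```text
t: 2.92
tool_pos: [0.4493, -0.2352, 0.2081]
tcp_rot: [0.757, 0.654, 0.001, 0.001]
force: [0.6, 1.6, -5.6]
grip_width: 0.0452
```

```bash
python3 - <<'E'
from h import *
from plant import ctrl
p=frommill(-.065,0); plan(ctrl.sense(),[*p,.2])
E
```

```text
t 2.92 p [ 0.4493 -0.2352  0.2081] yaw 1.4245 F [ 0.63  1.59 -5.59] w 0.0452 mill [-388.5   92.4] Fmill [ 1.66 -0.4 ]
dp cm [32.36  9.21  0.8 ] roll -0.0009 tilt 0.1781234847644208
```

jog_arm(
  increments=[
    {"jaw": 255,"dp": [4,1.1,0],"roll": 0},
    {"jaw": 255,"dp": [8,2.3,0],"roll": 0},
    {"jaw": 255,"dp": [12,3.4,0.2],"roll": 0},
    {"jaw": 255,"dp": [16,4.6,0.4],"roll": 0},
    {"jaw": 255,"dp": [20,5.7,0.6],"roll": 0},
    {"jaw": 255,"dp": [24,6.9,0.8],"roll": 0},
    {"jaw": 255,"dp": [28,8,0.8],"roll": 0},
    {"jaw": 255,"dp": [31,9,0.8],"roll": 0},
  ],
)

```text
t: 3.58
tool_pos: [0.5835, 0.0617, 0.1999]
tcp_rot: [0.756, 0.654, 0.0, 0.001]
force: [0.3, -0.5, -5.0]
grip_width: 0.0453
```

```bash
python3 - <<'E'
from h import *
from plant import ctrl
p=frommill(-.065,0); plan(ctrl.sense(),[*p,.11])
E
```

```text
t 3.58 p [0.5835 0.0617 0.1999] yaw 1.426 F [ 0.34 -0.54 -4.95] w 0.0453 mill [-75.3   2.7] Fmill [-0.48 -0.42]
dp cm [1.04 0.25 8.99] roll 0.0006 tilt 0.08932478471126847
```

jog_arm(
  increments=[
    {"jaw": 255,"dp": [0.6,0.15,2],"roll": 0},
    {"jaw": 255,"dp": [1,0.25,4.5],"roll": 0},
    {"jaw": 255,"dp": [1,0.25,7],"roll": 0},
    {"jaw": 255,"dp": [1,0.25,8.3],"roll": 0},
    {"jaw": 255,"dp": [1,0.25,8.6],"roll": 0},
    {"jaw": 255,"dp": [1,0.25,8.6],"roll": 0},
  ],
)

```text
t: 4.08
tool_pos: [0.587, 0.0712, 0.1133]
tcp_rot: [0.756, 0.654, -0.0, -0.0]
force: [-0.0, 0.4, -4.6]
grip_width: 0.0452
```

```bash
python3 - <<'E'
from h import *
from plant import ctrl
p=frommill(-.065,0); plan(ctrl.sense(),[*p,.1055])
d=ctrl.get_image("scene"); cv2.imwrite("pics/s2.png",cv2.resize(d["img"][60:220,200:400],None,fx=4,fy=4))
d=ctrl.get_image("side"); cv2.imwrite("pics/d2.png",cv2.resize(d["img"][200:384,50:290],None,fx=3,fy=3))
E
```

```text
t 4.08 p [0.587  0.0712 0.1133] yaw 1.426 F [-0.03  0.42 -4.58] w 0.0452 mill [-65.4   0.6] Fmill [0.41 0.09]
dp cm [0.04 0.06 0.78] roll 0.0006 tilt 0.05549992540685016
```

View pics/s2.png

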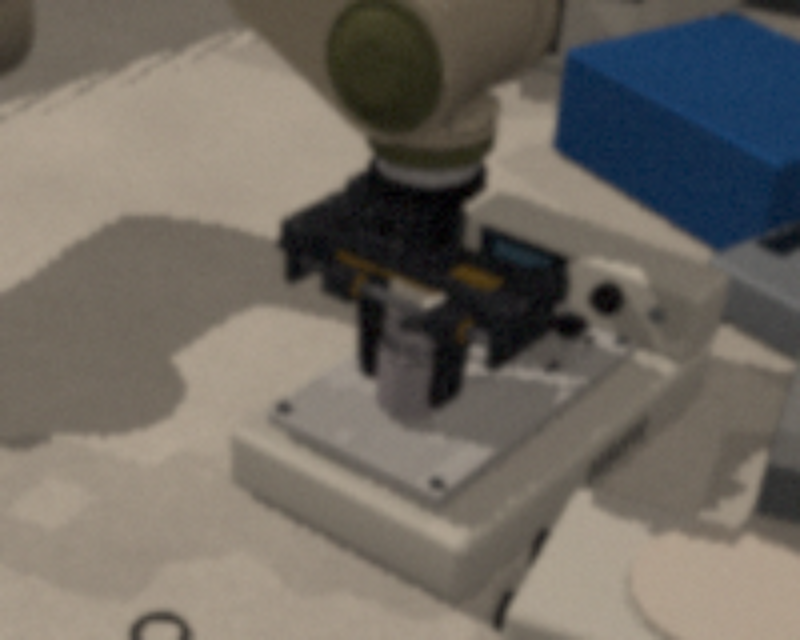

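View pics/d2.png

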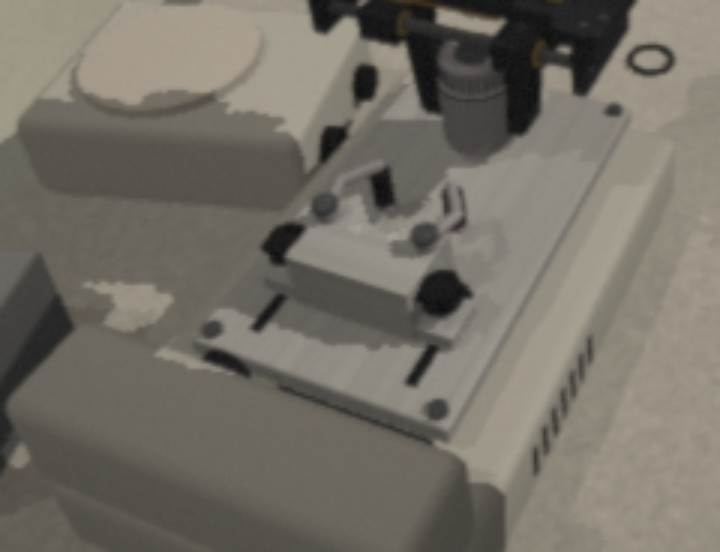

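Both views show the jar held upright over the middle of the free front part, with the fingers clear of the rollers. I'll lower it gently.

jog_arm(
  increments=[
    {"jaw": 255,"dp": [0,0.05,0.3],"roll": 0},
    {"jaw": 255,"dp": [0,0.05,0.5],"roll": 0},
    {"jaw": 255,"dp": [0,0.05,0.6],"roll": 0},
    {"jaw": 255,"dp": [0,0.05,0.65],"roll": 0},
    {"jaw": 255,"dp": [0,0.05,0.7],"roll": 0},
  ],
)

```text
t: 4.6
tool_pos: [0.5885, 0.0709, 0.1082]
tcp_rot: [0.756, 0.654, 0.001, 0.001]
force: [-0.0, -0.0, -5.1]
grip_width: 0.0452
```

jog_arm(
  increments=[
    {"jaw": 255,"dp": [0,0,0.1],"roll": 0},
    {"jaw": 255,"dp": [0,0,0.2],"roll": 0},
    {"jaw": 255,"dp": [0,0,0.25],"roll": 0},
    {"jaw": 255,"dp": [0,0,0.25],"roll": 0},
  ],
)

```text
t: 4.93
tool_pos: [0.5885, 0.071, 0.1056]
tcp_rot: [0.756, 0.654, 0.001, 0.001]
force: [-0.1, -0.1, -4.8]
grip_width: 0.0451
```

jog_arm(
  increments=[
    {"jaw": 255,"dp": [0,0,0.05],"roll": 0},
    {"jaw": 255,"dp": [0,0,0.1],"roll": 0},
    {"jaw": 255,"dp": [0,0,0.1],"roll": 0},
  ],
)

```text
t: 5.18
tool_pos: [0.5886, 0.0709, 0.1055]
tcp_rot: [0.756, 0.654, 0.001, 0.002]
force: [-2.9, -0.2, 4.2]
grip_width: 0.0457
```

The force turned from -5 to +4 N, so the jar is standing on the deck. Releasing.

jog_arm(
  increments=[
    {"jaw": 100,"dp": [0,0,-0.03],"roll": 0},
    {"jaw": 0,"dp": [0,0,-0.05],"roll": 0},
    {"jaw": 0,"dp": [0,0,-0.05],"roll": 0},
    {"jaw": 0,"dp": [0,0,-0.05],"roll": 0},
    {"jaw": 0,"dp": [0,0,-0.05],"roll": 0},
    {"jaw": 0,"dp": [0,0,-0.05],"roll": 0},
    {"jaw": 0,"dp": [0,0,-0.05],"roll": 0},
  ],
)

```text
t: 5.77
tool_pos: [0.5886, 0.0709, 0.106]
tcp_rot: [0.756, 0.654, 0.001, 0.002]
force: [-0.1, -0.6, 0.5]
grip_width: 0.0877
```

```bash
python3 - <<'E'
from h import *
from plant import ctrl
plan(ctrl.sense(),None)
E
```

```text
t 5.77 p [0.5886 0.0709 0.106 ] yaw 1.4259 F [-0.13 -0.6   0.48] w 0.0877 mill [-65.4  -1.1] Fmill [-0.62  0.05]
```

jog_arm(
  increments=[
    {"jaw": 0,"dp": [0,0,-1.5],"roll": 0},
    {"jaw": 0,"dp": [0,0,-4],"roll": 0},
    {"jaw": 0,"dp": [0,0,-8],"roll": 0},
    {"jaw": 0,"dp": [0,0,-10],"roll": 0},
    {"jaw": 255,"dp": [-3,0,-10],"roll": 0},
    {"jaw": 255,"dp": [-6,0,-10],"roll": 0},
    {"jaw": 255,"dp": [-9,0,-10],"roll": 0},
    {"jaw": 255,"dp": [-9,0,-10],"roll": 0},
  ],
)

```text
t: 6.43
tool_pos: [0.5748, -0.0221, 0.2061]
tcp_rot: [0.758, 0.653, 0.001, 0.002]
force: [-0.3, -1.0, -0.5]
grip_width: 0.0636
```

```bash
python3 - <<'E'
from h import *
from plant import ctrl
plan(ctrl.sense(),None)
for n in("scene","side","wrist"):
    d=ctrl.get_image(n); np.savez(f"pics/{n}3.npz",**d); cv2.imwrite(f"pics/{n}3.png",d["img"])
    c=cloud(d); p=c[(d["depth"]>0)]; 
    k=np.linalg.norm(p[:,:2]-[.588,.0715],axis=1)<.035
    t=p[k&(p[:,2]>.143)&(p[:,2]<.152)]; 
    if len(t)>10: (cc,r)=cv2.minEnclosingCircle(t[:,:2].astype(np.float32)); print(n,len(t),t[:,2].mean(),cc,r,tomill(cc)*1000)
    # jaw + V faces
    k2=(p[:,2]>.11)&(p[:,2]<.135); q=(p[k2,:2]-O)@np.stack([EX,EY],1)*1000
    q=q[(abs(q[:,1])<75)&(q[:,0]>-30)&(q[:,0]<110)]
    if len(q): print(n,"jaw cloud y range",q.min(0),q.max(0), np.median(q,0))
E
```

```text
t 6.43 p [ 0.5748 -0.0221  0.2061] yaw 1.4221 F [-0.34 -0.97 -0.48] w 0.0636 mill [-159.5   -0.9] Fmill [-1.    0.19]
scene 103 0.1467937996726211 (0.5892870426177979, 0.06979713588953018) 0.022106874734163284 [-66.4239477   -1.93053224]
scene jaw cloud y range [  2.95297028 -59.23599594] [82.26558357 54.31375033] [49.0174832 -4.6312256]
side 310 0.14770749231954675 (0.5874272584915161, 0.07313515990972519) 0.02236824668943882 [-63.39057452   0.39322517]
side jaw cloud y range [  7.93884698 -56.29820821] [84.88509857 59.13833917] [65.21289958  4.62442395]
wrist 4970 0.14732696843948362 (0.5885189175605774, 0.07243669033050537) 0.021758420392870903 [-63.92352195  -0.78810726]
```

View pics/scene3.png

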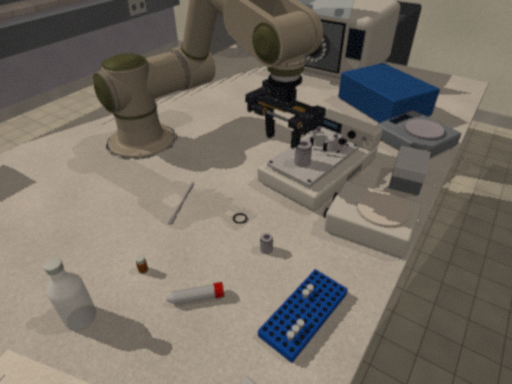

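View pics/side3.png

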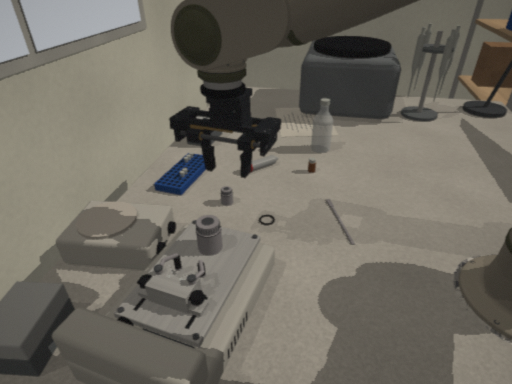

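View pics/wrist3.png

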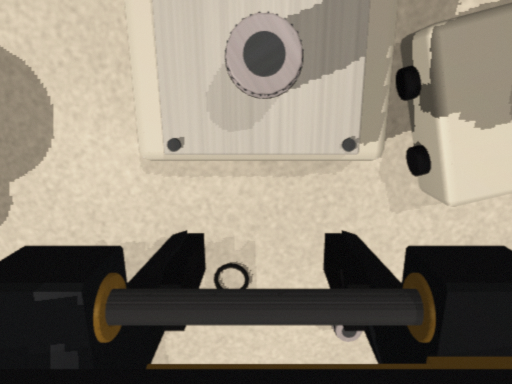

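The jar stands upright on the front deck. In the wrist view its lid is at (264,53) and the front screws are at (174,145) and (349,145). The bystanders look unmoved. Next I'll check the mill's y = 0 with this closer view.

```bash
python3 - <<'E'
from h import *
d=load("pics/wrist3.npz")
for p in [(174,145),(349,145)]:
    w=onplane(d,*p,.086); print("screw",w,tomill(w)*1000)
c=cloud(d)
p=c[(d["depth"]>0)&(abs(c[...,2]-.0855)<.005)]; q=(p[:,:2]-O)@np.stack([EX,EY],1)*1000
q=q[(abs(q[:,1])<90)]
for x in range(-130,-50,15):
    s=q[(q[:,0]>x)&(q[:,0]<x+15)]; print(x,s[:,1].min(),s[:,1].max())
g=cv2.cvtColor(d["img"],cv2.COLOR_BGR2GRAY)
w=onplane(d,264,53,.147); print("jar top centre",w,tomill(w)*1000)
E
```

```text
screw [0.51275474 0.02598751 0.086     ] [-120.85894989   67.44747383]
screw [0.64398845 0.00654156 0.086     ] [-121.08735642  -65.21895231]
-130 -74.0346732728104 75.88481265344812
-115 -73.87843500029766 76.13390516455551
-100 -73.88011781342948 76.25192616129115
-85 -73.99490631212181 75.81410174904683
-70 -74.18275793234763 76.31798602756521
-55 -74.05311943675503 76.07173611972013
jar top centre [0.58843356 0.07294309 0.147     ] [-63.43483441  -0.63028554]
```

jog_arm(
  increments=[
    {"jaw": 255,"dp": [0,-0.1,2],"roll": -0.003},
    {"jaw": 255,"dp": [0,-0.14,5],"roll": -0.003},
    {"jaw": 255,"dp": [0.5,-0.14,8],"roll": -0.003},
    {"jaw": 255,"dp": [2,-0.14,10],"roll": -0.003},
    {"jaw": 255,"dp": [4,-0.14,10.3],"roll": -0.003},
    {"jaw": 255,"dp": [5,-0.14,10.3],"roll": -0.003},
    {"jaw": 255,"dp": [5,-0.14,10.3],"roll": -0.003},
  ],
)

```text
t: 7.17
tool_pos: [0.5818, 0.0344, 0.1031]
tcp_rot: [0.754, 0.656, 0.001, 0.001]
force: [1.0, 0.1, 0.5]
grip_width: 0.0049
```

```bash
python3 - <<'E'
from h import *
from plant import ctrl
p=frommill(-.09,.0005); plan(ctrl.sense(),[*p,.103])
d=ctrl.get_image("scene"); cv2.imwrite("pics/s4.png",cv2.resize(d["img"][80:220,220:400],None,fx=4,fy=4))
d=ctrl.get_image("side"); cv2.imwrite("pics/d4.png",cv2.resize(d["img"][180:350,50:290],None,fx=3,fy=3))
E
```

```text
t 7.17 p [0.5818 0.0344 0.1031] yaw 1.432 F [0.99 0.12 0.54] w 0.0049 mill [-102.5    0.4] Fmill [ 0.26 -0.96]
dp cm [ 1.25 -0.    0.02] roll 0.0065 tilt 0.21924119929986136
```

View pics/s4.png

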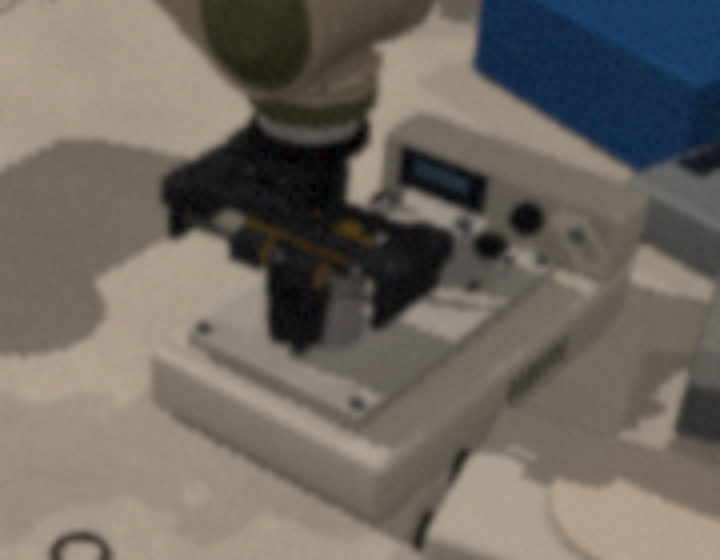

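View pics/d4.png

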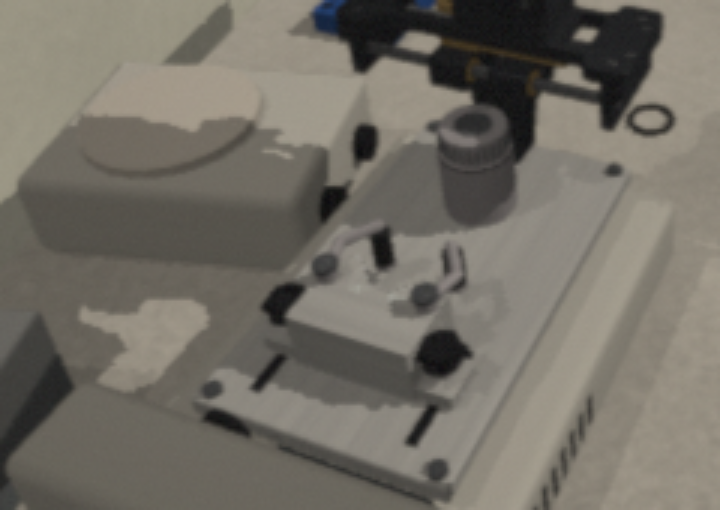

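The pictures show the closed fingers behind the jar on the centre line, with the gripper's body clear above the lid. I'll begin the push.

jog_arm(
  increments=[
    {"jaw": 255,"dp": [0.3,0,0],"roll": 0.006},
    {"jaw": 255,"dp": [0.6,0,0],"roll": 0.006},
    {"jaw": 255,"dp": [0.9,0,0],"roll": 0.006},
    {"jaw": 255,"dp": [1.2,0,0],"roll": 0.006},
    {"jaw": 255,"dp": [1.6,0,0],"roll": 0.006},
    {"jaw": 255,"dp": [2.0,0,0],"roll": 0.006},
    {"jaw": 255,"dp": [2.4,0,0],"roll": 0.006},
    {"jaw": 255,"dp": [2.8,0,0],"roll": 0.006},
  ],
)

```text
t: 7.93
tool_pos: [0.586, 0.0601, 0.104]
tcp_rot: [0.757, 0.653, 0.002, 0.002]
force: [-0.3, -3.8, 3.0]
grip_width: 0.0003
```

```bash
python3 - <<'E'
from h import *
from plant import ctrl
p=frommill(-.045,.0005); plan(ctrl.sense(),[*p,.103])
E
```

```text
t 7.93 p [0.586  0.0601 0.104 ] yaw 1.4239 F [-0.26 -3.78  3.02] w 0.0003 mill [-76.5  -0.1] Fmill [-3.78 -0.29]
dp cm [ 3.15 -0.07  0.09] roll -0.0015 tilt 0.3165331012875305
```

jog_arm(
  increments=[
    {"jaw": 255,"dp": [0.4,-0.05,0.05],"roll": 0},
    {"jaw": 255,"dp": [0.8,-0.05,0.05],"roll": 0},
    {"jaw": 255,"dp": [1.2,-0.05,0.05],"roll": 0},
    {"jaw": 255,"dp": [1.6,-0.05,0.05],"roll": 0},
    {"jaw": 255,"dp": [2.0,-0.05,0.05],"roll": 0},
    {"jaw": 255,"dp": [2.4,-0.05,0.05],"roll": 0},
    {"jaw": 255,"dp": [2.7,-0.05,0.05],"roll": 0},
    {"jaw": 255,"dp": [2.7,-0.05,0.05],"roll": 0},
  ],
)

```text
t: 8.6
tool_pos: [0.5895, 0.0878, 0.1033]
tcp_rot: [0.757, 0.654, 0.002, 0.002]
force: [0.5, 0.1, -0.1]
grip_width: 0.0007
```

```bash
python3 - <<'E'
from h import *
from plant import ctrl
p=frommill(-.045,.0005); plan(ctrl.sense(),[*p,.103])
d=ctrl.get_image("side"); cv2.imwrite("pics/d5.png",cv2.resize(d["img"][200:350,50:290],None,fx=3,fy=3)); np.savez("pics/side5.npz",**d)
c=cloud(d); p=c[d["depth"]>0]; q=tomill
m=(p[:,:2]-O)@np.stack([EX,EY],1)*1000
t=m[(p[:,2]>.143)&(p[:,2]<.152)&(abs(m[:,1])<40)&(m[:,0]>-60)&(m[:,0]<20)]; print(len(t),cv2.minEnclosingCircle(t.astype(np.float32)))
E
```

```text
t 8.6 p [0.5895 0.0878 0.1033] yaw 1.4245 F [ 0.48  0.08 -0.11] w 0.0007 mill [-48.6   0.5] Fmill [ 0.15 -0.46]
dp cm [ 0.36 -0.    0.03] roll -0.001 tilt 0.30570527571403944
376 ((-18.451805114746094, -0.9013433456420898), 25.920381546020508)
```

View pics/d5.png

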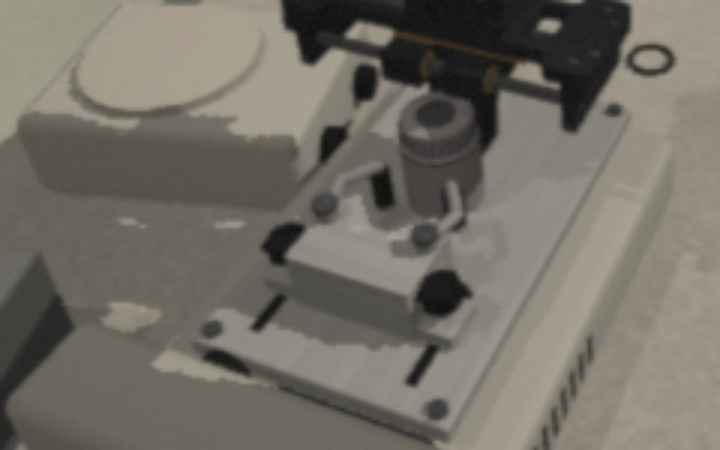

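The side view shows the jar upright just short of the rollers. I'll advance slowly and watch the force.

jog_arm(
  increments=[
    {"jaw": 255,"dp": [0.15,0,0],"roll": 0},
    {"jaw": 255,"dp": [0.3,0,0],"roll": 0},
    {"jaw": 255,"dp": [0.45,0,0],"roll": 0},
    {"jaw": 255,"dp": [0.6,0,0],"roll": 0},
    {"jaw": 255,"dp": [0.75,0,0],"roll": 0},
    {"jaw": 255,"dp": [0.9,0,0],"roll": 0},
  ],
)

```text
t: 9.15
tool_pos: [0.5906, 0.0966, 0.1031]
tcp_rot: [0.757, 0.653, 0.002, 0.002]
force: [-0.6, -3.5, 0.2]
grip_width: 0.0003
```

```bash
cat > st.py <<'E'
from h import *
from plant import ctrl
plan(ctrl.sense(),None)
E
python3 st.py
```

```text
t 9.15 p [0.5906 0.0966 0.1031] yaw 1.4243 F [-0.58 -3.52  0.16] w 0.0003 mill [-39.7   0.6] Fmill [-3.57  0.07]
```

jog_arm(
  increments=[
    {"jaw": 255,"dp": [0.12,0,0],"roll": 0},
    {"jaw": 255,"dp": [0.24,0,0],"roll": 0},
    {"jaw": 255,"dp": [0.36,0,0],"roll": 0},
    {"jaw": 255,"dp": [0.48,0,0],"roll": 0},
    {"jaw": 255,"dp": [0.6,0,0],"roll": 0},
  ],
)

```text
t: 9.57
tool_pos: [0.5914, 0.1016, 0.1031]
tcp_rot: [0.757, 0.653, 0.001, 0.002]
force: [-1.2, -8.6, 1.2]
grip_width: 0.0006
```

```bash
python3 st.py
```

```text
t 9.57 p [0.5914 0.1016 0.1031] yaw 1.4242 F [-1.24 -8.64  1.19] w 0.0006 mill [-34.6   0.5] Fmill [-8.73 -0.02]
```

jog_arm(
  increments=[
    {"jaw": 255,"dp": [0.1,0,0],"roll": 0},
    {"jaw": 255,"dp": [0.2,0,0],"roll": 0},
    {"jaw": 255,"dp": [0.3,0,0],"roll": 0},
    {"jaw": 255,"dp": [0.4,0,0],"roll": 0},
  ],
)

```text
t: 9.9
tool_pos: [0.592, 0.1046, 0.1031]
tcp_rot: [0.757, 0.653, 0.0, 0.003]
force: [-1.5, -9.4, 0.2]
grip_width: 0.0003
```

```bash
python3 st.py
```

```text
t 9.9 p [0.592  0.1046 0.1031] yaw 1.424 F [-1.51 -9.4   0.21] w 0.0003 mill [-31.6   0.4] Fmill [-9.52  0.13]
```

jog_arm(
  increments=[
    {"jaw": 255,"dp": [0.1,0,0],"roll": 0},
    {"jaw": 255,"dp": [0.2,0,0],"roll": 0},
    {"jaw": 255,"dp": [0.3,0,0],"roll": 0},
    {"jaw": 255,"dp": [0.4,0,0],"roll": 0},
  ],
)

```text
t: 10.23
tool_pos: [0.5926, 0.1078, 0.1031]
tcp_rot: [0.757, 0.653, -0.001, 0.003]
force: [-0.7, -7.6, 1.5]
grip_width: 0.0008
```

```bash
python3 st.py;  python3 - <<'E'
from h import *
from plant import ctrl
d=ctrl.get_image("side"); cv2.imwrite("pics/d6.png",cv2.resize(d["img"][200:350,50:290],None,fx=3,fy=3))
E
```

```text
t 10.23 p [0.5926 0.1078 0.1031] yaw 1.4238 F [-0.69 -7.65  1.45] w 0.0008 mill [-28.4   0.3] Fmill [-7.67 -0.42]
```

View pics/d6.png

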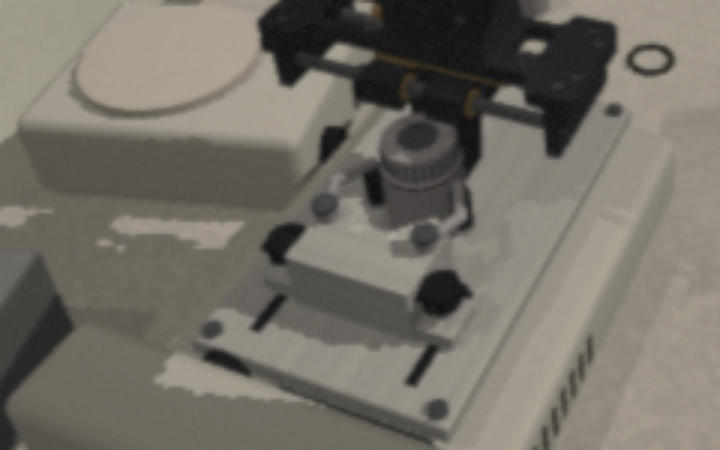

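The jar is upright and spreading the rollers, and the force is past its peak.

jog_arm(
  increments=[
    {"jaw": 255,"dp": [0.12,0,0],"roll": 0},
    {"jaw": 255,"dp": [0.24,0,0],"roll": 0},
    {"jaw": 255,"dp": [0.36,0,0],"roll": 0},
    {"jaw": 255,"dp": [0.48,0,0],"roll": 0},
    {"jaw": 255,"dp": [0.6,0,0],"roll": 0},
  ],
)

```text
t: 10.7
tool_pos: [0.5934, 0.1135, 0.1031]
tcp_rot: [0.757, 0.653, -0.001, 0.003]
force: [-1.4, -4.6, 1.8]
grip_width: 0.0004
```

```bash
python3 st.py
```

```text
t 10.7 p [0.5934 0.1135 0.1031] yaw 1.4237 F [-1.43 -4.65  1.75] w 0.0004 mill [-22.5   0.3] Fmill [-4.81  0.74]
```

jog_arm(
  increments=[
    {"jaw": 255,"dp": [0.1,0,0],"roll": 0},
    {"jaw": 255,"dp": [0.2,0,0],"roll": 0},
    {"jaw": 255,"dp": [0.3,0,0],"roll": 0},
    {"jaw": 255,"dp": [0.4,0,0],"roll": 0},
  ],
)

```text
t: 11.03
tool_pos: [0.594, 0.1176, 0.1031]
tcp_rot: [0.757, 0.653, -0.001, 0.003]
force: [-1.1, -3.8, 0.6]
grip_width: 0.0002
```

```bash
python3 st.py
```

```text
t 11.03 p [0.594  0.1176 0.1031] yaw 1.4238 F [-1.07 -3.82  0.57] w 0.0002 mill [-18.4   0.3] Fmill [-3.94  0.51]
```

jog_arm(
  increments=[
    {"jaw": 255,"dp": [0.08,0,0],"roll": 0},
    {"jaw": 255,"dp": [0.16,0,0],"roll": 0},
    {"jaw": 255,"dp": [0.24,0,0],"roll": 0},
    {"jaw": 255,"dp": [0.3,0,0],"roll": 0},
  ],
)

```text
t: 11.37
tool_pos: [0.5945, 0.1209, 0.1031]
tcp_rot: [0.757, 0.653, -0.001, 0.003]
force: [-0.7, -1.9, 2.0]
grip_width: 0.0004
```

```bash
python3 st.py
```

```text
t 11.37 p [0.5945 0.1209 0.1031] yaw 1.4238 F [-0.7  -1.88  2.01] w 0.0004 mill [-15.1   0.3] Fmill [-1.96  0.42]
```

jog_arm(
  increments=[
    {"jaw": 255,"dp": [0.07,0,0],"roll": 0},
    {"jaw": 255,"dp": [0.14,0,0],"roll": 0},
    {"jaw": 255,"dp": [0.21,0,0],"roll": 0},
    {"jaw": 255,"dp": [0.28,0,0],"roll": 0},
  ],
)

```text
t: 11.7
tool_pos: [0.5949, 0.1239, 0.1031]
tcp_rot: [0.757, 0.653, -0.001, 0.003]
force: [-0.9, -1.0, 1.2]
grip_width: 0.0003
```

```bash
python3 st.py
```

```text
t 11.7 p [0.5949 0.1239 0.1031] yaw 1.4238 F [-0.92 -1.03  1.23] w 0.0003 mill [-12.1   0.4] Fmill [-1.15  0.76]
```

jog_arm(
  increments=[
    {"jaw": 255,"dp": [0.07,0,0],"roll": 0},
    {"jaw": 255,"dp": [0.14,0,0],"roll": 0},
    {"jaw": 255,"dp": [0.21,0,0],"roll": 0},
  ],
)

```text
t: 11.95
tool_pos: [0.5952, 0.1262, 0.1029]
tcp_rot: [0.757, 0.653, -0.001, 0.003]
force: [-0.2, 0.3, 0.5]
grip_width: 0.0005
```

```bash
python3 st.py;  python3 - <<'E'
from h import *
from plant import ctrl
d=ctrl.get_image("side"); cv2.imwrite("pics/d7.png",cv2.resize(d["img"][200:350,50:290],None,fx=3,fy=3))
E
```

```text
t 11.95 p [0.5952 0.1262 0.1029] yaw 1.4239 F [-0.22  0.26  0.53] w 0.0005 mill [-9.8  0.4] Fmill [0.23 0.25]
```

View pics/d7.png

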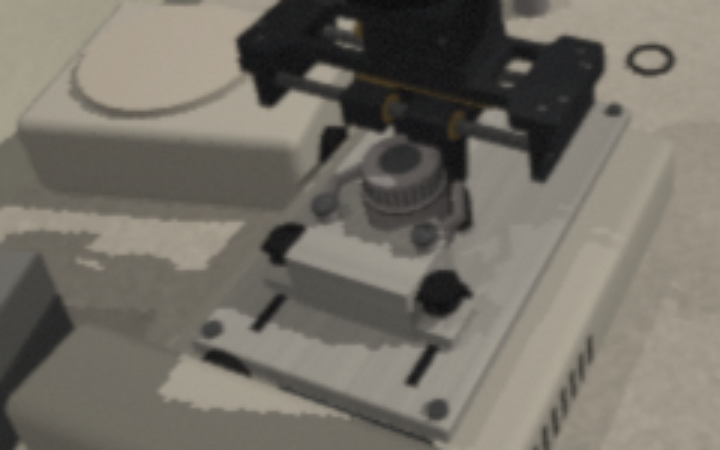

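The force has dropped to zero, so the rollers are drawing the jar in. I'll follow in small steps.

jog_arm(
  increments=[
    {"jaw": 255,"dp": [0.05,0,0],"roll": 0},
    {"jaw": 255,"dp": [0.1,0,0],"roll": 0},
    {"jaw": 255,"dp": [0.15,0,0],"roll": 0},
    {"jaw": 255,"dp": [0.2,0,0],"roll": 0},
  ],
)

```text
t: 12.33
tool_pos: [0.5952, 0.1268, 0.103]
tcp_rot: [0.757, 0.653, -0.002, 0.004]
force: [-3.6, -11.1, 2.4]
grip_width: 0.0005
```

```bash
python3 st.py
```

```text
t 12.33 p [0.5952 0.1268 0.103 ] yaw 1.4239 F [ -3.59 -11.07   2.38] w 0.0005 mill [-9.2  0.5] Fmill [-11.47   1.94]
```

jog_arm(
  increments=[
    {"jaw": 255,"dp": [0.1,-0.05,0],"roll": 0},
    {"jaw": 255,"dp": [0.14,-0.08,0],"roll": 0},
    {"jaw": 255,"dp": [0.14,-0.08,0],"roll": 0},
    {"jaw": 255,"dp": [0.14,-0.08,0],"roll": 0},
  ],
)

```text
t: 12.67
tool_pos: [0.595, 0.1268, 0.103]
tcp_rot: [0.757, 0.653, -0.002, 0.005]
force: [0.1, -8.9, -0.2]
grip_width: 0.0006
```

```bash
python3 st.py
```

```text
t 12.67 p [0.595  0.1268 0.103 ] yaw 1.4234 F [ 0.05 -8.88 -0.24] w 0.0006 mill [-9.2  0.7] Fmill [-8.78 -1.34]
```

jog_arm(
  increments=[
    {"jaw": 255,"dp": [0.12,0,0],"roll": 0},
    {"jaw": 255,"dp": [0.18,0.02,0],"roll": 0},
    {"jaw": 255,"dp": [0.22,0.04,0],"roll": 0},
    {"jaw": 255,"dp": [0.22,0.04,0],"roll": 0},
    {"jaw": 255,"dp": [0.22,0.04,0],"roll": 0},
  ],
)

```text
t: 13.08
tool_pos: [0.5952, 0.1268, 0.103]
tcp_rot: [0.757, 0.653, -0.005, 0.005]
force: [-6.6, -13.7, 4.2]
grip_width: 0.0006
```

```bash
python3 st.py
```

```text
t 13.08 p [0.5952 0.1268 0.103 ] yaw 1.4231 F [ -6.64 -13.7    4.22] w 0.0006 mill [-9.2  0.5] Fmill [-14.52   4.58]
```

jog_arm(
  increments=[
    {"jaw": 255,"dp": [0.2,-0.05,0],"roll": 0},
    {"jaw": 255,"dp": [0.22,-0.06,0],"roll": 0},
    {"jaw": 255,"dp": [0.23,-0.06,0],"roll": 0},
    {"jaw": 255,"dp": [0.23,-0.06,0],"roll": 0},
    {"jaw": 255,"dp": [0.23,-0.06,0],"roll": 0},
    {"jaw": 255,"dp": [0.23,-0.06,0],"roll": 0},
    {"jaw": 255,"dp": [0.23,-0.06,0],"roll": 0},
    {"jaw": 255,"dp": [0.23,-0.06,0],"roll": 0},
  ],
)

```text
t: 13.75
tool_pos: [0.595, 0.1268, 0.1031]
tcp_rot: [0.758, 0.653, -0.006, 0.006]
force: [-2.6, -13.3, 2.1]
grip_width: 0.0004
```

```bash
python3 st.py
```

```text
t 13.75 p [0.595  0.1268 0.1031] yaw 1.4224 F [ -2.58 -13.32   2.15] w 0.0004 mill [-9.2  0.6] Fmill [-13.55   0.62]
```

jog_arm(
  increments=[
    {"jaw": 255,"dp": [0.22,-0.05,0],"roll": 0},
    {"jaw": 255,"dp": [0.25,-0.09,0],"roll": 0},
    {"jaw": 255,"dp": [0.25,-0.09,0],"roll": 0},
    {"jaw": 255,"dp": [0.25,-0.02,0],"roll": 0},
    {"jaw": 255,"dp": [0.25,-0.02,0],"roll": 0},
    {"jaw": 255,"dp": [0.25,-0.05,0],"roll": 0},
    {"jaw": 255,"dp": [0.25,-0.05,0],"roll": 0},
    {"jaw": 255,"dp": [0.25,-0.05,0],"roll": 0},
  ],
)

```text
t: 14.42
tool_pos: [0.5951, 0.1267, 0.1032]
tcp_rot: [0.758, 0.652, -0.007, 0.008]
force: [-1.0, -15.0, 1.5]
grip_width: 0.0004
```

```bash
python3 st.py
```

```text
t 14.42 p [0.5951 0.1267 0.1032] yaw 1.4217 F [ -1.01 -14.99   1.5 ] w 0.0004 mill [-9.2  0.6] Fmill [-14.98  -1.17]
```

It bears at 15 N with a lateral force of about 1 N. Backing straight off and checking.

jog_arm(
  increments=[
    {"jaw": 255,"dp": [0.1,-0.03,0],"roll": 0},
    {"jaw": 255,"dp": [0,-0.03,0],"roll": 0},
    {"jaw": 255,"dp": [-0.2,-0.03,0],"roll": 0},
    {"jaw": 255,"dp": [-0.6,-0.03,0],"roll": 0},
    {"jaw": 255,"dp": [-2,0,0],"roll": 0},
    {"jaw": 255,"dp": [-4,0,0],"roll": 0},
    {"jaw": 255,"dp": [-6.5,0,-1],"roll": 0},
    {"jaw": 255,"dp": [-8.5,0,-4],"roll": 0},
  ],
)

```text
t: 15.08
tool_pos: [0.5802, 0.0417, 0.1419]
tcp_rot: [0.758, 0.652, -0.01, 0.005]
force: [0.9, 0.1, -0.0]
grip_width: 0.0004
```

```bash
python3 st.py;  python3 - <<'E'
from h import *
from plant import ctrl
for n in("side","scene","wrist"):
    d=ctrl.get_image(n); np.savez(f"pics/{n}8.npz",**d); c=cloud(d); p=c[d["depth"]>0]
    m=(p[:,:2]-O)@np.stack([EX,EY],1)*1000
    t=m[(p[:,2]>.142)&(p[:,2]<.152)&(abs(m[:,1])<35)&(m[:,0]>-15)&(m[:,0]<60)]
    if len(t)>5: print(n,len(t),cv2.minEnclosingCircle(t.astype(np.float32)))
    if n=="side": cv2.imwrite("pics/d8.png",cv2.resize(d["img"][200:350,50:290],None,fx=3,fy=3))
    else: cv2.imwrite(f"pics/{n}8.png",d["img"])
E
```

```text
t 15.08 p [0.5802 0.0417 0.1419] yaw 1.4216 F [ 0.93  0.07 -0.01] w 0.0004 mill [-95.6   3. ] Fmill [ 0.21 -0.91]
side 436 ((23.09362030029297, 1.4087499380111694), 21.68443489074707)
scene 6 ((5.918242454528809, 9.605386734008789), 6.801233768463135)
wrist 1021 ((7.591099739074707, 1.2677536010742188), 14.385051727294922)
```

View pics/d8.png

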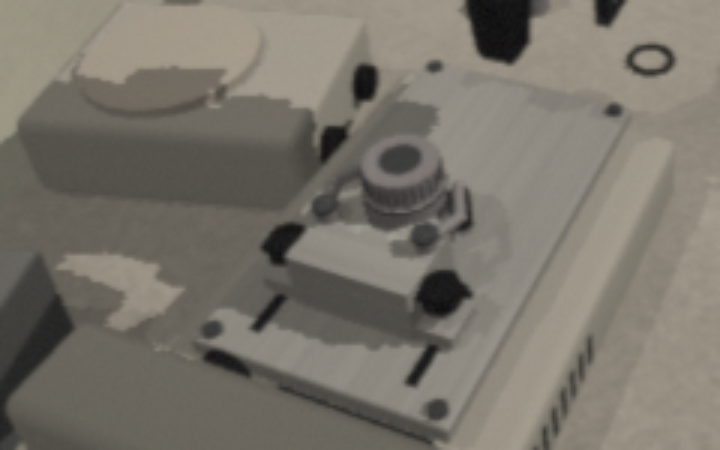

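View pics/wrist8.png

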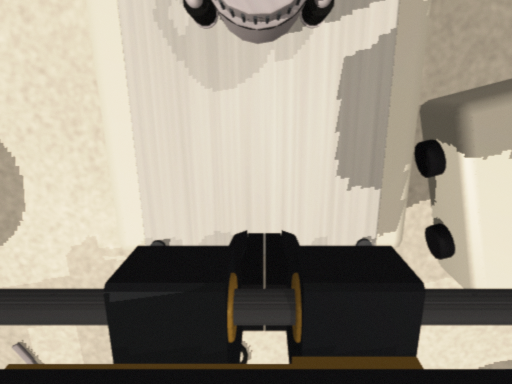

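View pics/scene8.png

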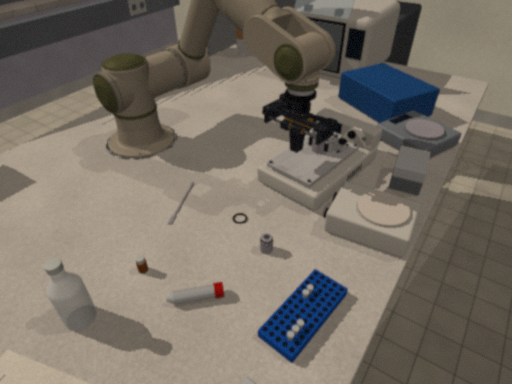

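The jar is seated between the rollers with the fingers clear. I'll take one closer look from above for centring.

jog_arm(
  increments=[
    {"jaw": 255,"dp": [0,0,-4],"roll": 0},
    {"jaw": 255,"dp": [0,0,-8],"roll": 0},
    {"jaw": 255,"dp": [2,0,-11],"roll": 0},
    {"jaw": 255,"dp": [4,0,-12],"roll": 0},
    {"jaw": 255,"dp": [5,0,-12],"roll": 0},
    {"jaw": 255,"dp": [5,0,-12],"roll": 0},
  ],
)

```text
t: 15.73
tool_pos: [0.5901, 0.0957, 0.2644]
tcp_rot: [0.758, 0.653, -0.007, 0.009]
force: [0.8, 0.0, -0.2]
grip_width: 0.0005
```

```bash
python3 st.py;  python3 - <<'E'
from h import *
from plant import ctrl
for n in("wrist","side"):
    d=ctrl.get_image(n); np.savez(f"pics/{n}9.npz",**d); c=cloud(d); p=c[d["depth"]>0]
    m=(p[:,:2]-O)@np.stack([EX,EY],1)*1000
    t=m[(p[:,2]>.144)&(p[:,2]<.152)&(abs(m[:,1])<35)&(m[:,0]>-15)&(m[:,0]<60)]
    if len(t)>5: print(n,len(t),cv2.minEnclosingCircle(t.astype(np.float32)))
    s=m[abs(p[:,2]-.0855)<.004]; s=s[abs(s[:,1])<90]
    for x in range(-60,110,20):
        q=s[(s[:,0]>x)&(s[:,0]<x+20)]
        if len(q)>50: print(x,q[:,1].min(),q[:,1].max(),(q[:,1].min()+q[:,1].max())/2)
    cv2.imwrite(f"pics/{n}9.png",d["img"])
E
```

```text
t 15.73 p [0.5901 0.0957 0.2644] yaw 1.4222 F [ 0.77  0.01 -0.15] w 0.0005 mill [-40.7   1. ] Fmill [ 0.12 -0.76]
wrist 2681 ((22.690715789794922, 1.001585841178894), 21.52504539489746)
-60 -74.19492044326961 76.02894140098506 0.9170104788577262
-40 -73.99422465492374 75.84354686815905 0.9246611066176555
-20 -74.29040283555051 75.71817604594484 0.7138866051971675
0 -74.29479310934497 75.90957946040086 0.8073931755279489
20 -74.2257841399989 75.77540383489314 0.7748098474471234
40 -74.13965495327574 75.95498198608986 0.9076635164070623
60 -74.33662302645959 75.94068846921387 0.8020327213771381
80 -74.22656648207855 75.75725459691316 0.7653440574173018
100 -73.98223955513149 75.32856085527531 0.6731606500719138
side 415 ((23.527414321899414, 1.239348292350769), 22.1477108001709)
-60 -73.61208824091894 76.48910423469239 1.4385079968867274
-40 -74.13961868189536 76.69500629412143 1.2776938061130352
-20 -73.05301823441175 77.01560645306883 1.9812941093285374
0 -73.5605816855772 76.36109968236461 1.4002589983937028
20 -73.09391537614266 76.24043222792018 1.5732584258887599
40 -74.06716890090412 76.64467095986558 1.2887510294807285
60 -73.91221141864987 76.33719020488992 1.2124893931200234
80 -73.0932956706061 76.04053944006475 1.4736218847293259
100 -73.93977919810332 76.26785153119546 1.1640361665460688
```

View pics/wrist9.png

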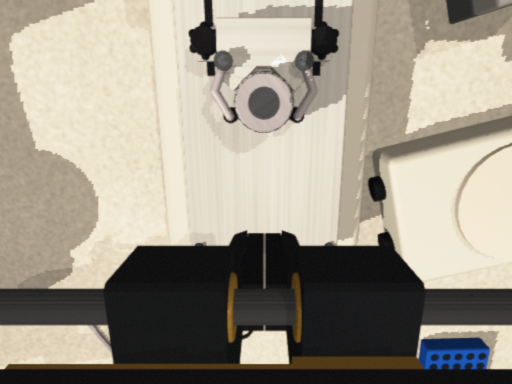

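The wrist view shows the jar lid at (264,101), symmetric between the rollers and clear of the gripper. It lies within 0.3 mm of the deck's middle line in both views. Handing in.

```bash
python3 - <<'E'
from plant import ctrl
print(ctrl.finish_job())
E
```

```text
the job is handed in; nothing more can be done
None
```

I stood the larger jar on the free front part of the deck, let it go, and pushed it through the rollers into the V jaw with the closed fingers. I pressed it home at about 15 N, backed away and handed in at about 16 s; no verdict is given.

**Press:** The highest force I read was about 15 N. The sideways force went as high as 4.6 N while I settled it with small wiggles. In the last two readings under load it was 0.6 N and then 1.2 N.

**Last checks:**
- **Position:** the jar stands upright between the rollers at mill x of about 23 mm. Its axis is within 0.3 mm of the deck's middle line in both the wrist and side views.
- **Robot:** the fingers are well clear and the force reads under 1 N.
- **Bystanders:** they looked unmoved in the pictures; I did not re-measure them.

**Not measured directly:** I could not read the force on each V face, so bearing on both faces is inferred from the low sideways force and the centred position. The scene and side views also disagreed by about 2–3 mm on absolute position, so I judged centring against the deck's edges within each single view.

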